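Draw the long chisel out of the covered toolbox

ROBOT

A 7-joint arm with a two-finger parallel gripper is mounted at the origin on a cart in front of the work surface, level with it; the furniture and walls round the work are solid. World frame = base frame: x ahead of the robot, y to its left, z up, the work surface at z = 0. Lengths are in m, angles in rad, forces in N, time in s.
With the tool pointing down it reaches from about 0.4 to 0.875 m from the base axis. Payload 6.5 kg.
Tool frame: the origin (TCP) lies at the very end of the fingers, on their centre line; the grasp point (between the pads) lies arm.hold_point_z behind it (arm.hold_point_z is the distance from the TCP to the grasp point, in m); x points along the fingers, y is the direction in which the jaws open and shut, and the axes are right-handed (so a half turn about x gives the same grasp; the last joint's range is limited). The gripper opens to 88 mm and grips with 3 to 60 N. Pads are 18 mm wide; open, the fingers measure 123 mm over their backs; the gripper's body (75 mm by 187 mm) begins 45 mm behind the grasp point.
Start: joints at [-1.347, 0.536, -0.004, 1.538, 0.003, 1.067, -0.071], TCP at [0.186, 0.623, 0.239] pointing down, gripper open.
Joint ranges: [-2.7, 2.7], [-0.37, 2.16], [-1.27, 1.26], [0.24, 2.4], [-1.31, 4.45], [0.19, 1.91], [-2.76, 2.76]. Speed limits (rad/s): [2.39, 2.39, 3.14, 3.14, 3.14, 3.14, 3.14].

INTERFACE

Orientations are given as a unit quaternion [w, x, y, z].
In Python, from plant import arm gives the robot as it stands.
- The arm moves only by the shell command python3 -m crank 'ROWS' [OPENING]. ROWS is JSON, one flat list of numbers, 6 for each row, row after row: the shift along the tool's x, y, z in mm, then the turn, a rotation vector about the tool's x, y, z in degrees. A call has 1 to 12 rows; each row shifts and turns the commanded pose from where the row before left it, along the tool's axes as they then stand; what a row does not reach is not made up. A row lasts 1/10 s, in which the tool goes at most 50 mm and 8.59 degrees, less where a joint would pass 70% of its speed; a pose out of reach is approached as far as the arm can. A call with a gripper value outside its range is refused whole. OPENING is the opening in per cent of the stroke, from 0 (shut) to 100 (fully open), set as the call begins (- or left out, the last holds). The fingers move at their own pace and stop on an object; the grip force is fixed at half the most. Time passes only in rows, so rows that do not move let the fingers close. It gives the time, the measured TCP pose, the force and the opening at its end, in the units of the state.
- arm.state(): the state, without advancing time (a new reading comes with each control period).
- arm.camera(name): name is "side" or "top" or "wrist"; returns a dict with "image" (480x640x3 uint8, blue, green, red), "K" (3x3 intrinsics, pixels), "T" (4x4, takes a point from camera to world coordinates). Camera axes: x right, y up, looking along -z (the intrinsics and any distortion apply to the point x, -y, -z); pixel columns grow to the right and rows downward; lengths in m; the calibration is good to about 2 mm. A picture is of the moment at which its call begins. There is no depth.
- arm.job_done(): hands the job in, once; it reports no verdict.
The state is a dict: "time_s": time; "qpos": joint angles; "joint_velocities": joint speeds; "effort": joint torques, N m; "position": TCP position; "eef_rot": TCP orientation; "ft_force": force on the tool from outside, world axes, zero at the start; "moment": the same for the moment, N m; "width": opening from 0.0 (shut) to 1.0 (fully open).
Only numpy, scipy, OpenCV 4.12 (cv2) and the standard library are available. Lean on these libraries where they do the work, as an engineer would, in place of code of your own. Each camera call takes 0.05 s, during which the arm holds its last target.

TASK

The long chisel lies in the plywood toolbox with both its ends caught under the fixed end covers. Slide it, tilt it and draw it out through the mouth one end first, without forcing it against the box and without disturbing the other things on the bench. Finish while still holding it, level and still, about 10 cm clear above the box.

Things in the scene. Friction and masses are not known exactly. Their poses are not given: they have to be found in the camera images.
- tool_box: Low plywood toolbox fixed to the bench, 164 (x) by 366 (y) by 52 mm high, with a steel carrying bow standing 21 mm out at each short end. Origin: centre of its underside; y along its length, z up. Its floor is 6 mm above the bench. Inside it is 140 mm wide and 342 mm long. Fixed covers 6 mm thick close both ends (underside 46 mm, top 52 mm above the bench).
- box_mouth (a point): Centre of the toolbox's mouth, level with its top, 52 mm above the bench; axes as the box. The mouth is 170 mm long (y from -85 to +85 mm) and 140 mm wide: shorter than the chisel even across the diagonal. Under the covers there is 40 mm of room above the floor.
- chisel_mid (a point): Grasping place of the bench chisel (235 mm long, 0.14 kg, loose, flat in the box roughly along its length): front of its dark round wooden handle, near the balance point, 30 mm from mid-length towards the butt, 12 mm above the underside; about 20 mm wide and high here. y runs from blade to butt, z up as it lies. The butt points to the box's +y end.
- chisel_butt (a point): Handle end of the chisel, on its centre line 12 mm above its underside, 88 mm from chisel_mid. The handle is at most 22 mm wide and 25 mm high.
- chisel_tip (a point): Cutting edge of the chisel, 6 mm above its underside, 148 mm from chisel_mid. Blade and neck are at most 24 mm wide and 14 mm high, thinner than the handle, so there is more room to tilt under a cover with the blade low and the butt coming out first.
- pliers: Bystander: combination pliers with red grips, 60 x 160 x 12 mm, lying to the left of the box. Origin: centre of the underside.
- thread_tin: Bystander: small round grey tin, 48 mm across, 38 mm high, to the right of the box. Origin: centre of the underside.
- wax_block: Bystander: cream block of wax, 32 x 60 x 26 mm, to the right of the box. Origin: centre of the underside.
Things that resemble listed ones, but are neither listed nor needed, are in the scene too. There is more than one size of the part that bears chisel_mid; the job needs the larger.

How it is judged:
By the outcome, as a careful person would: the job done as asked, in the order asked, and still so for the second after the job is handed in, while the arm keeps its last pose, push and grip.
It also fails if it takes over 40 s, if anything falls off the work surface, if the arm or the gripper's body presses on something with over 40 N, if the wrist force passes 120 N, or if a joint passes its speed limit or range.

## Working session

There is one attempt and no reset: what is moved stays moved. The work goes in short steps, Python scripts to look and compute and a shell command to move; the robot and the scene stay as the last step left them, time stands still between calls to the robot, and variables do not carry over. Pictures are saved under pics/ and viewed, and the job is handed in when it is done.

```bash
ls; mkdir -p pics; cat > h.py <<'E'
import numpy as np,cv2
from plant import arm
def snap(n,f):
    c=arm.camera(n); cv2.imwrite(f'pics/{f}.png',c['image']); np.savez(f'{f}.npz',K=c['K'],T=c['T'],im=c['image']); return c
E
python3 - <<'E'
from h import *
s=arm.state()
print({k:np.round(v,3) for k,v in s.items()}, arm.hold_point_z)
for n in('top','side','wrist'):
    c=snap(n,n+'0'); print(n,c['K'].tolist(),np.round(c['T'],3).tolist(),[k for k in c])
E
```

```text
pics
{'time_s': np.float64(0.0), 'qpos': array([-1.347,  0.537, -0.004,  1.539,  0.003,  1.067, -0.071]), 'joint_velocities': array([-0.   ,  0.002, -0.   ,  0.   ,  0.001,  0.002,  0.001]), 'effort': array([ 0.0000e+00, -5.7099e+01,  9.9100e-01, -2.5160e+01, -5.6000e-02,
        1.8000e-02,  0.0000e+00]), 'position': array([0.186, 0.622, 0.238]), 'eef_rot': array([ 0.7  ,  0.101,  0.7  , -0.103]), 'ft_force': array([-0.211, -0.497,  0.078]), 'moment': array([ 0.028,  0.021, -0.024]), 'width': np.float64(0.999)} 0.0187
top [[616.6591236767632, 0.0, 329.505048054452], [0.0, 616.6591236767632, 237.00837672093766], [0.0, 0.0, 1.0]] [[0.025, 0.993, -0.112, 0.418], [-1.0, 0.023, -0.017, -0.023], [-0.015, 0.112, 0.994, 1.473], [0.0, 0.0, 0.0, 1.0]] ['image', 'K', 'T']
side [[603.0016089518891, 0.0, 312.9838215743975], [0.0, 603.0016089518891, 238.4078311139072], [0.0, 0.0, 1.0]] [[0.939, 0.132, -0.317, 0.12], [-0.342, 0.424, -0.839, -1.191], [0.024, 0.896, 0.443, 0.691], [0.0, 0.0, 0.0, 1.0]] ['image', 'K', 'T']
wrist [[341.0443124682508, 0.0, 319.20060616634333], [0.0, 341.0443124682508, 235.17993017674098], [0.0, 0.0, 1.0]] [[0.287, -0.912, -0.292, 0.11], [0.958, 0.273, 0.088, 0.645], [-0.001, -0.305, 0.952, 0.385], [0.0, 0.0, 0.0, 1.0]] ['image', 'K', 'T']
```

View pics/top0.png

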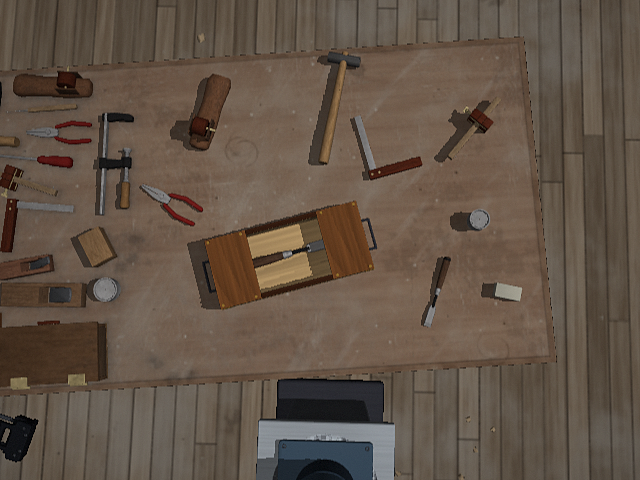

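View pics/side0.png

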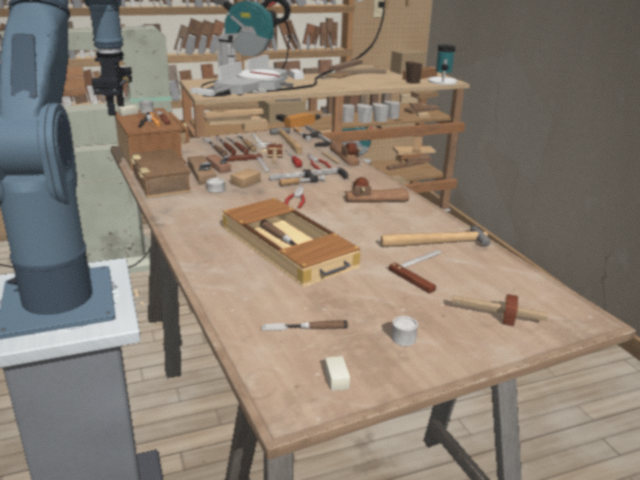

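```bash
python3 - <<'E'
import cv2
im=cv2.imread('pics/top0.png')[190:320,180:400]
cv2.imwrite('pics/top0z.png',cv2.resize(im,None,fx=3.6,fy=3.6,interpolation=cv2.INTER_CUBIC))
im=cv2.imread('pics/side0.png')[180:300,200:380]
cv2.imwrite('pics/side0z.png',cv2.resize(im,None,fx=4,fy=4,interpolation=cv2.INTER_CUBIC))
E
```

```text
(no output)
```

View pics/top0z.png

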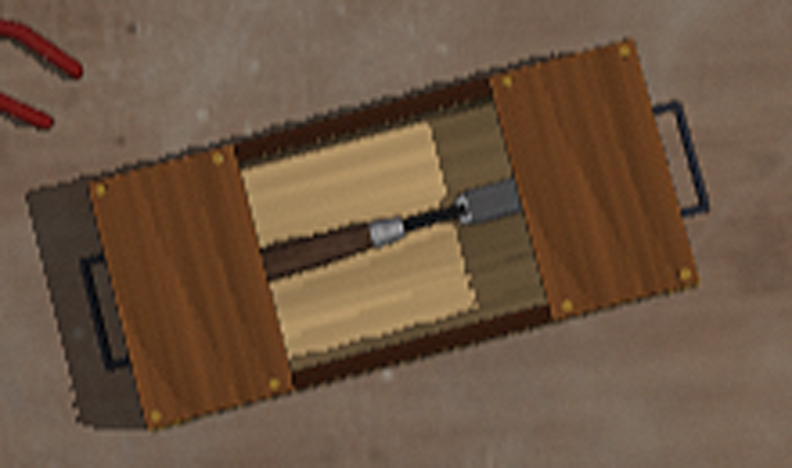

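View pics/side0z.png

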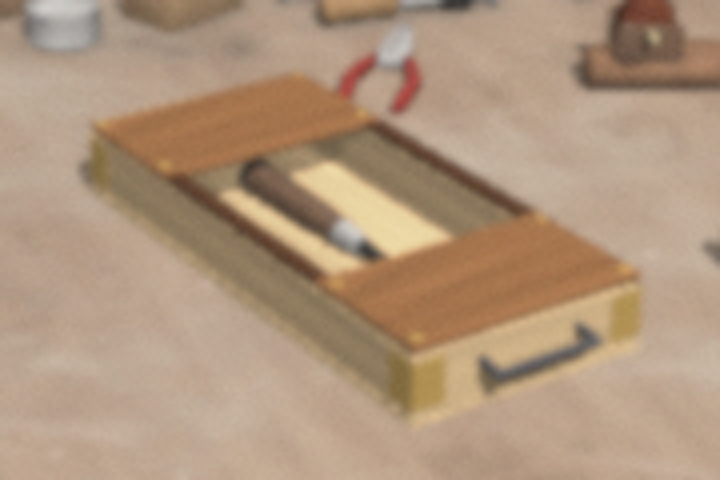

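```bash
cat >> h.py <<'E'
def ray(c,px):
    K,T=c['K'],c['T']; d=np.linalg.inv(K)@[px[0],px[1],1]; d=T[:3,:3]@[d[0],-d[1],-d[2]]; return T[:3,3],d
def onz(c,px,z):
    o,d=ray(c,px); return o+d*(z-o[2])/d[2]
def proj(c,p):
    q=c['T'][:3,:3].T@(np.array(p)-c['T'][:3,3]); u=c['K']@[q[0],-q[1],-q[2]]; return u[:2]/u[2]
E
python3 - <<'E'
from h import *
top=np.load('top0.npz');side=np.load('side0.npz')
z=lambda p:(p[0]/3.6+180-.36,p[1]/3.6+190-.36)
names=dict(LoT=(92,182),LiT=(234,146),LiB=(292,388),LoB=(152,428),RiT=(491,77),RoT=(633,40),RoB=(698,288),RiB=(552,320))
loc=dict(LoT=(82,183),LiT=(82,85),LiB=(-82,85),LoB=(-82,183),RiT=(82,-85),RoT=(82,-183),RoB=(-82,-183),RiB=(-82,-85))
P=np.array([onz(top,z(names[k]),.052)[:2] for k in names]);L=np.array([loc[k] for k in names])/1000
# rigid fit
pc,lc=P.mean(0),L.mean(0);H=(L-lc).T@(P-pc);U,S,V=np.linalg.svd(H);R=V.T@U.T
t=pc-R@lc;yaw=np.arctan2(R[1,0],R[0,0]);print('box',t,np.degrees(yaw),np.round((P-(L@R.T+t))*1000,1).tolist())
np.savez('box.npz',R=R,t=t)
tl=lambda p:np.round((R.T@(p[:2]-t))*1000,1)
for n,p,h in(('handleatcover L edge',(268,262),.018),('handle/ferrule',(371,236),.018),('ferr front',(403,229),.015),('blade start',(465,209),.012),('blade top vis',(517,180),.010),('blade bot vis',(522,214),.01),('hT',(364,224),.018),('hB',(370,247),.018)):
    q=onz(top,z(p),h);print(n,np.round(q,4),tl(q))
zs=lambda p:(p[0]/4+200-.375,p[1]/4+180-.375)
for n,p,h in(('butt top',(258,162),.030),('butt',(247,172),.018),('ferr back',(340,232),.018),('ferr front',(362,247),.018),('LiB',(182,176),.052),('RiB',(322,284),.052),('RoB',(412,350),.052),('RoT',(638,275),.052)):
    q=onz(side,zs(p),h);print(n,np.round(q,4),tl(q))
E
```

```text
box [0.53579701 0.09484321] 15.975602325037816 [[-0.2, -2.8], [-1.7, 0.5], [1.3, 2.2], [0.7, -3.6], [0.5, -1.0], [-0.2, 1.8], [-2.3, 2.1], [1.9, 0.8]]
handleatcover L edge [0.5174 0.1794 0.018 ] [ 5.5 86.4]
handle/ferrule [0.5361 0.1122 0.018 ] [ 5.1 16.6]
ferr front [0.5415 0.0915 0.015 ] [ 4.6 -4.8]
blade start [0.556  0.0511 0.012 ] [  7.4 -47.6]
blade top vis [0.5763 0.0172 0.01  ] [ 17.6 -85.8]
blade bot vis [0.5538 0.0133 0.01  ] [ -5.1 -83.3]
hT [0.5439 0.117  0.018 ] [13.9 19.1]
hB [0.5289 0.1126 0.018 ] [-1.8 19. ]
butt top [0.5072 0.2002 0.03  ] [  1.5 109.2]
butt [0.503  0.2123 0.018 ] [  0.8 122. ]
ferr back [0.5345 0.1086 0.018 ] [ 2.6 13.6]
ferr front [0.5412 0.0844 0.018 ] [  2.4 -11.5]
LiB [0.4433 0.1476 0.052 ] [-74.4  76.2]
RiB [ 0.4834 -0.0181  0.052 ] [-81.4 -94.1]
RoB [ 0.5071 -0.1071  0.052 ] [ -83.1 -186.2]
RoT [ 0.6617 -0.0621  0.052 ] [  77.8 -185.5]
```

View pics/wrist0.png

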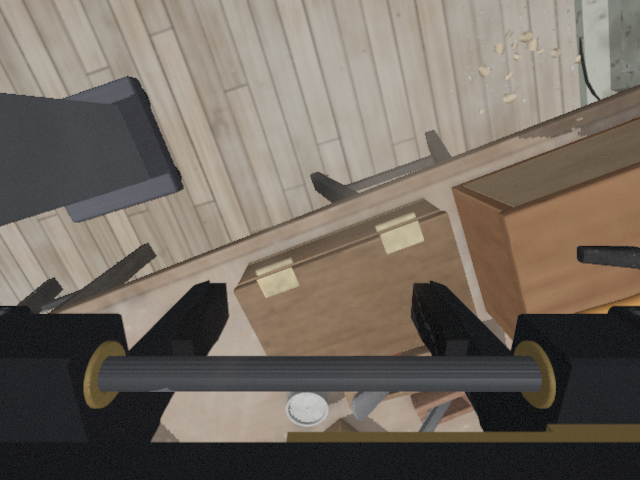

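```bash
cat >> h.py <<'E'
from scipy.spatial.transform import Rotation as Ro
def tool():
    s=arm.state(); q=s['eef_rot']; return np.array(s['position']),Ro.from_quat(np.r_[q[1:],q[0]]).as_matrix(),s
def bx(p):  # box local coords (mm, z mm)
    b=np.load('box.npz'); p=np.array(p); return np.r_[b['R'].T@(p[:2]-b['t']),p[2]]*1000
def wb(l):
    b=np.load('box.npz'); l=np.array(l)/1000; return np.r_[b['R']@l[:2]+b['t'],l[2]]
def plan(lp,R2=None):
    p,R,s=tool(); w=wb(lp); print('TCP box',np.round(bx(p),1),'shift now-frame',np.round(R.T@(w-p)*1000,1))
    if R2 is not None:
        print('turn deg',np.round(np.degrees(Ro.from_matrix(R.T@R2).as_rotvec()),2),'shift in new frame',np.round(R2.T@(w-p)*1000,1))
def Rdown(sgn=1,tilt=0):
    b=np.load('box.npz')['R']; y=sgn*np.r_[b[:,0],0]; x=np.array([0,0,-1.]); R=np.c_[x,y,np.cross(x,y)]
    return R@Ro.from_euler('y',tilt,degrees=True).as_matrix()
E
python3 - <<'E'
from h import *
p,R,s=tool();print(np.round(R,3)); c=np.load('wrist0.npz'); print('cam in tool',np.round(R.T@(c['T'][:3,3]-p),3),np.round(R.T@c['T'][:3,:3],3))
for sg in(1,-1):
    plan((5,28,150),Rdown(sg))
E
```

```text
[[-0.     0.286  0.958]
 [-0.001  0.958 -0.286]
 [-1.    -0.001  0.   ]]
cam in tool [-0.147 -0.001 -0.079] [[-0.001  0.305 -0.952]
 [ 1.     0.001 -0.   ]
 [ 0.001 -0.952 -0.305]]
TCP box [-191.4  603.6  238.1] shift now-frame [  88.6 -379.2  475.4]
turn deg [5.742e+01 4.000e-02 6.000e-02] shift in new frame [ 88.1 196.4 575.6]
TCP box [-191.4  603.6  238.1] shift now-frame [  88.6 -379.2  475.4]
turn deg [-1.2258e+02 -8.0000e-02  5.0000e-02] shift in new frame [  88.1 -196.4 -575.6]
```

```bash
python3 -m crank '[0,0,0,8.2,0,0, 0,0,0,8.2,0,0, 0,0,0,8.2,0,0, 0,0,0,8.2,0,0, 0,0,0,8.2,0,0, 0,0,0,8.2,0,0, 0,0,0,8.2,0,0]' 60 && python3 -m crank '[0,15,44,0,0,0, 0,15,44,0,0,0, 0,15,44,0,0,0, 0,15,44,0,0,0, 0,15,44,0,0,0, 0,15,44,0,0,0, 0,15,44,0,0,0, 0,15,44,0,0,0, 0,15,44,0,0,0, 0,15,44,0,0,0]'; python3 - <<'E'
from h import *
plan((5,28,150),Rdown(1))
E
```

```text
time_s: 0.85
position: [0.1856, 0.6226, 0.2384]
eef_rot: [0.564, 0.427, 0.563, -0.427]
ft_force: [0.3, -0.2, -0.2]
width: 0.601
time_s: 1.85
position: [0.4518, 0.2396, 0.2388]
eef_rot: [0.565, 0.426, 0.565, -0.425]
ft_force: [1.2, 0.5, 0.9]
width: 0.6
TCP box [-40.9 162.3 238.8] shift now-frame [ 88.7  45.8 134.4]
turn deg [ 0.04 -0.01 -0.  ] shift in new frame [ 88.8  45.9 134.3]
```

```bash
python3 -m crank '[22,11.5,33.5,0,0,0, 22,11.5,33.5,0,0,0, 22,11.5,33.5,0,0,0, 22,11.5,33.5,0,0,0, 0,0,0,0,0,0, 0,0,0,0,0,0]'; python3 - <<'E'
from h import *
plan((5,28,150),Rdown(1))
snap('wrist','wrist1')
E
```

```text
time_s: 2.45
position: [0.5321, 0.1244, 0.1501]
eef_rot: [0.564, 0.426, 0.565, -0.427]
ft_force: [-0.3, 0.3, 0.3]
width: 0.601
TCP box [  4.5  29.4 150.1] shift now-frame [0.1 0.5 1.4]
turn deg [-0.09  0.01  0.09] shift in new frame [0.1 0.5 1.4]
```

View pics/wrist1.png

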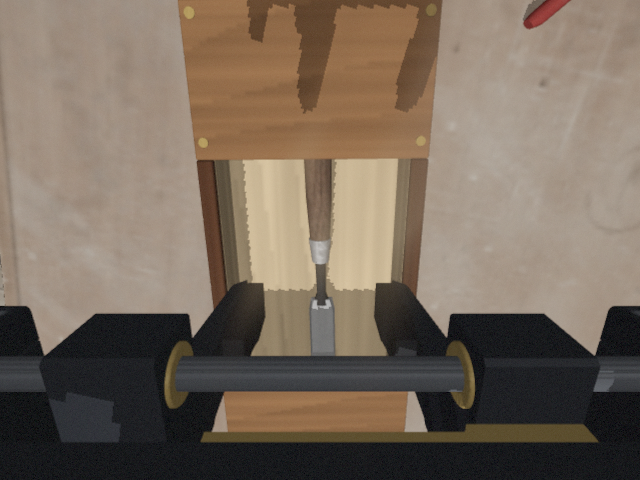

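```bash
python3 - <<'E'
from h import *
c=np.load('wrist1.npz')
for n,p,h in(('coverL',(197,160),.052),('coverR',(428,159),.052),('handle@cover l',(304,162),.018),('handle@cover r',(331,162),.018),('ferr',(320,241),.018),('hl',(310,232),.018),('hr',(330,232),.018),('ferrfront',(320,263),.018),('blade0 l',(311,306),.012),('blade0 r',(333,306),.012),('blade1 l',(310,350),.012),('blade1 r',(334,350),.012)):
    print(n,np.round(bx(onz(c,p,h)),1))
E
```

```text
coverL [-81.8  85.7  52. ]
coverR [80.9 85.9 52. ]
handle@cover l [-8.  80.7 18. ]
handle@cover r [13.7 80.7 18. ]
ferr [ 4.8 13.7 18. ]
hl [-3.8 21.8 18. ]
hr [13.4 21.8 18. ]
ferrfront [ 4.7 -6.8 18. ]
blade0 l [ -3.8 -52.8  12. ]
blade0 r [ 16.9 -52.9  12. ]
blade1 l [  -5.3 -101.5   12. ]
blade1 r [  18.3 -101.5   12. ]
```

```bash
python3 -m crank '[35,0.3,2.4,-1.4,0,0, 35,0,0,0,0,0, 35,0,0,0,0,0, 20,0,0,0,0,0, 10,0,0,0,0,0, 5,0,0,0,0,0, 0,0,0,0,0,0, 0,0,0,0,0,0]'; python3 - <<'E'
from h import *
plan((4.7,27,9),Rdown(1)); print(arm.state()['ft_force'])
snap('wrist','wrist2')
E
```

```text
time_s: 3.3
position: [0.5342, 0.1235, 0.0119]
eef_rot: [0.57, 0.419, 0.57, -0.418]
ft_force: [0.1, 0.4, 0.9]
width: 0.598
TCP box [ 6.3 28.  11.9] shift now-frame [ 2.9 -1.6  0.9]
turn deg [ 1.45 -0.01 -0.12] shift in new frame [ 2.9 -1.6  1. ]
[0.11829616 0.43867561 0.94824751]
```

View pics/wrist2.png

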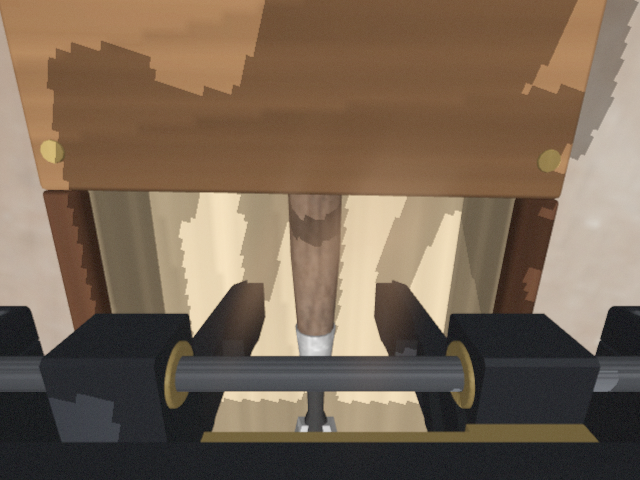

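```bash
python3 - <<'E'
from h import *
c=np.load('wrist2.npz'); p,R,s=tool()
print(proj(c,p),proj(c,p+R@[-.0187,0,0]), [np.round(bx(onz(c,q,.018)),1) for q in((316,332),(299,325),(334,325),(291,196),(341,196))], np.round(bx(p),1))
E
```

```text
[319.6561644  298.48024474] [319.7052123  319.50236728] [array([ 4.9, 13.3, 18. ]), array([-3.3, 16.9, 18. ]), array([13.3, 17.3, 18. ]), array([-7. , 78.6, 18. ]), array([13.9, 79.1, 18. ])] [ 6.3 27.9 11.9]
```

Aligned along the handle (ferrule edge at y = 13, TCP at y = 28). I'll trim the last few mm and close.

```bash
python3 -m crank '[3,-1.3,0,0,0,0, 0,0,0,0,0,0]'; python3 -m crank '[0,0,0,0,0,0, 0,0,0,0,0,0, 0,0,0,0,0,0, 0,0,0,0,0,0, 0,0,0,0,0,0, 0,0,0,0,0,0]' 0;  python3 - <<'E'
from h import *
plan((4.7,27,9),Rdown(1)); s=arm.state();print(s['ft_force'],s['moment'],s['width'])
E
```

```text
time_s: 3.55
position: [0.532, 0.1226, 0.0079]
eef_rot: [0.57, 0.419, 0.57, -0.419]
ft_force: [0.1, -0.6, -0.1]
width: 0.602
time_s: 4.15
position: [0.5321, 0.1225, 0.0078]
eef_rot: [0.57, 0.419, 0.57, -0.419]
ft_force: [-0.3, 0.1, -0.2]
width: 0.203
TCP box [ 4.1 27.6  7.8] shift now-frame [-1.2  0.6  0.6]
turn deg [ 1.42  0.   -0.01] shift in new frame [-1.2  0.6  0.6]
[-0.30420319  0.0529729  -0.22756556] [-0.07209455 -0.00398582 -0.0095176 ] 0.20277799594184448
```

```bash
python3 -m crank '[-2,0,0,0,0,0, -2,0,0,0,0,0, 0,0,0,0,0,0, 0,0,6,0,0,0, 0,0,6,0,0,0, 0,0,6,0,0,0, 0,0,6,0,0,0, 0,0,6,0,0,0, 0,0,0,0,0,0, 0,0,0,0,0,0]';  python3 - <<'E'
from h import *
plan((4.7,27,9),Rdown(1)); s=arm.state();print(s['ft_force'],s['moment'],s['width'])
for n in('top','side','wrist'): snap(n,n+'3')
im=cv2.imread('pics/top3.png')[190:320,180:400]
cv2.imwrite('pics/top3z.png',cv2.resize(im,None,fx=3.6,fy=3.6,interpolation=cv2.INTER_CUBIC))
im=cv2.imread('pics/side3.png')[180:300,200:380]
cv2.imwrite('pics/side3z.png',cv2.resize(im,None,fx=4,fy=4,interpolation=cv2.INTER_CUBIC))
E
```

```text
time_s: 5.15
position: [0.541, 0.0938, 0.0117]
eef_rot: [0.57, 0.419, 0.57, -0.419]
ft_force: [-1.4, 1.1, -1.5]
width: 0.203
TCP box [ 4.7 -2.4 11.7] shift now-frame [  2.7   0.7 -29.4]
turn deg [ 1.4  -0.01  0.  ] shift in new frame [  2.7  -0.  -29.4]
[-1.36401102  1.05904691 -1.50273932] [-0.07419709  0.0513792   0.03254774] 0.20295891215392958
```

View pics/top3z.png

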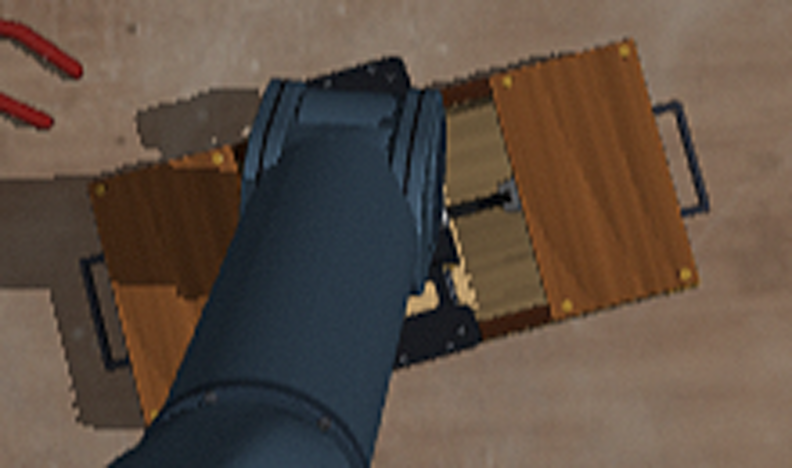

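View pics/wrist3.png

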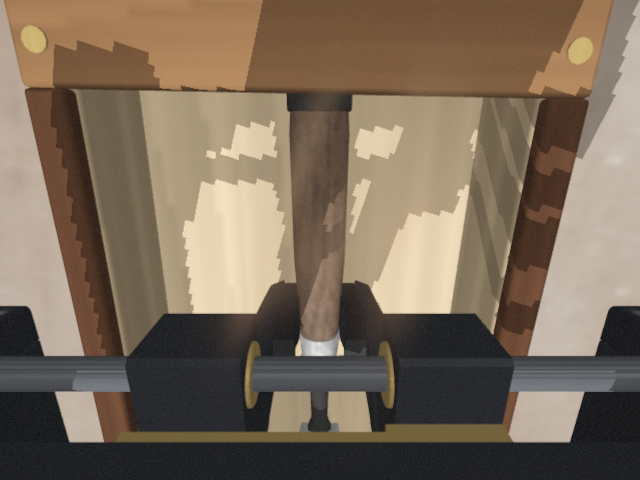

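View pics/side3z.png

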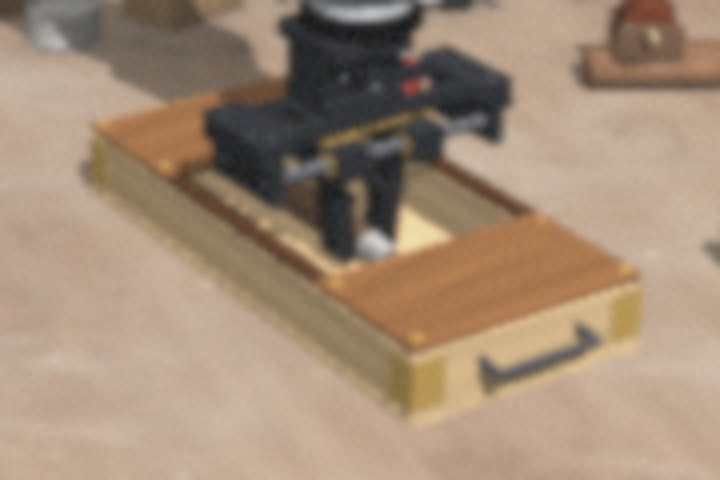

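```bash
python3 - <<'E'
from h import *
c=np.load('wrist3.npz')
for p,h in(((320,110),.022),((320,110),.034),((320,343),.022),((320,92),.022),((320,92),.034),((320,92),.052)): print(p,h,np.round(bx(onz(c,p,h)),1))
E
python3 -m crank '[0,0,5,0,0,0, 0,0,5,0,0,0, 0,0,0,0,0,0]';  python3 - <<'E'
from h import *
plan((4.7,27,9),Rdown(1)); s=arm.state();print(s['ft_force'],s['moment'],s['width'])
for n in('wrist',): snap(n,n+'4')
E
```

```text
(320, 110) 0.022 [ 2.8 82.6 22. ]
(320, 110) 0.034 [ 2.8 82.1 34. ]
(320, 343) 0.022 [  5.4 -19.7  22. ]
(320, 92) 0.022 [ 2.7 88.9 22. ]
(320, 92) 0.034 [ 2.7 87.8 34. ]
(320, 92) 0.052 [ 2.7 86.2 52. ]
time_s: 5.6
position: [0.5444, 0.083, 0.0118]
eef_rot: [0.57, 0.419, 0.569, -0.419]
ft_force: [0.1, -0.3, -1.6]
width: 0.2
TCP box [  5.  -13.7  11.8] shift now-frame [  2.8   0.7 -40.7]
turn deg [ 1.34  0.05 -0.01] shift in new frame [  2.8  -0.3 -40.7]
[ 0.07747905 -0.28596167 -1.56532901] [-0.10044304  0.04601764 -0.01238924] 0.1999082145465247
```

View pics/wrist4.png

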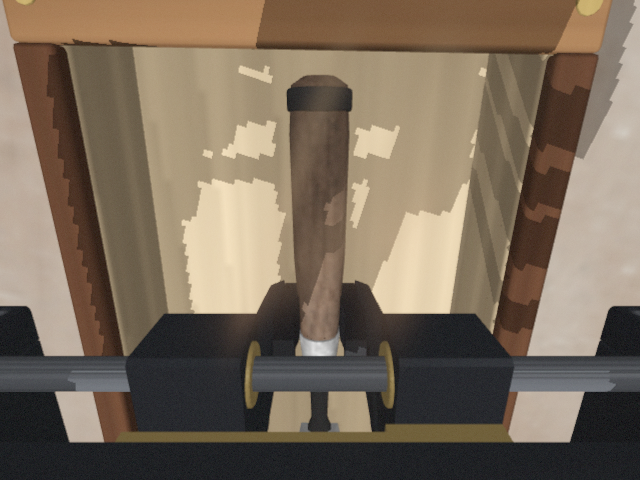

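```bash
python3 - <<'E'
from h import *
c=np.load('wrist4.npz')
for p,h in(((320,76),.022),((320,76),.030),((320,110),.022),((320,341),.022)): print(p,h,np.round(bx(onz(c,p,h)),1))
plan((4.7,27,9))
E
```

```text
(320, 76) 0.022 [ 2.9 82.5 22. ]
(320, 76) 0.03 [ 2.9 81.5 30. ]
(320, 110) 0.022 [ 3.2 70.8 22. ]
(320, 341) 0.022 [  5.5 -30.5  22. ]
TCP box [  5.  -13.1  11.8] shift now-frame [  2.8   0.6 -40.1]
```

```bash
python3 -m crank '[0,0,5.5,0,0,0, 0,0,5.5,0,0,0, 0,0,0,0,0,0]'; python3 -m crank '[-7.4,0,0.35,0,3.25,0, -7.4,0,0.35,0,3.25,0, -7.4,0,0.35,0,3.25,0, -7.4,0,0.35,0,3.25,0, 0,0,0,0,0,0, 0,0,0,0,0,0]';  python3 - <<'E'
from h import *
plan((4.7,27,9),Rdown(1,13)); s=arm.state();print(s['ft_force'],s['moment'],s['width'])
for n in('wrist','side'): snap(n,n+'5')
im=cv2.imread('pics/side5.png')[160:300,200:380]
cv2.imwrite('pics/side5z.png',cv2.resize(im,None,fx=4,fy=4,interpolation=cv2.INTER_CUBIC))
E
```

```text
time_s: 5.95
position: [0.5477, 0.0725, 0.0118]
eef_rot: [0.57, 0.419, 0.569, -0.419]
ft_force: [-0.4, 1.1, -2.0]
width: 0.203
time_s: 6.55
position: [0.5485, 0.0699, 0.0408]
eef_rot: [0.502, 0.463, 0.63, -0.369]
ft_force: [-0.3, 0.6, -1.9]
width: 0.207
TCP box [  5.3 -27.5  40.8] shift now-frame [ 43.3   0.7 -46. ]
turn deg [1.33 0.06 0.31] shift in new frame [ 43.3  -0.6 -46. ]
[-0.32796819  0.58131667 -1.93609585] [-0.34720686 -0.07374443  0.0310277 ] 0.20699705413984154
```

View pics/wrist5.png

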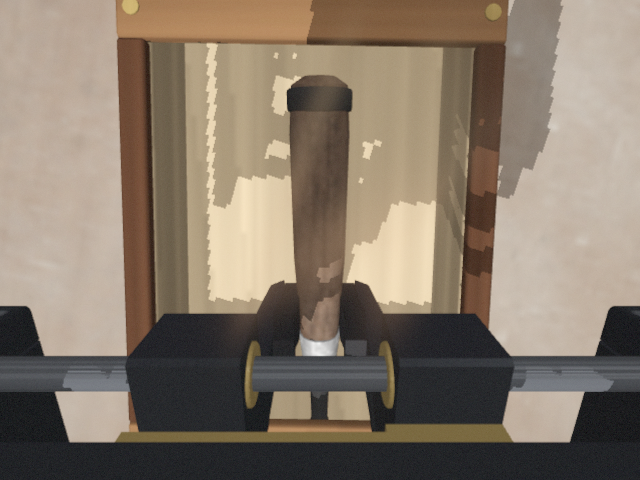

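View pics/side5z.png

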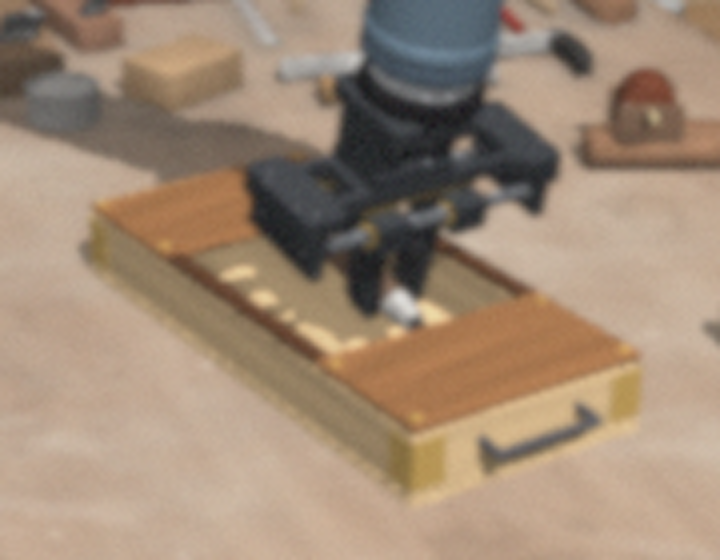

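```bash
python3 -m crank '[0,0,-8,0,0,0, 0,0,-10,0,0,0, 0,0,-10,0,0,0, 0,0,-10,0,0,0, 0,0,0,0,0,0]'; python3 -m crank '[0,0,-10,0,0,0, 0,0,-10,0,0,0, 0,0,-10,0,0,0, 0,0,-10,0,0,0, 0,0,-10,0,0,0, 0,0,-10,0,0,0, 0,0,0,0,0,0]';  python3 - <<'E'
from h import *
plan((4.7,27,9),Rdown(1,13)); s=arm.state();print(s['ft_force'],s['moment'],s['width'])
for n in('wrist','side'): snap(n,n+'6')
im=cv2.imread('pics/side6.png')[160:300,200:380]
cv2.imwrite('pics/side6z.png',cv2.resize(im,None,fx=4,fy=4,interpolation=cv2.INTER_CUBIC))
E
```

```text
time_s: 7.15
position: [0.5368, 0.1081, 0.05]
eef_rot: [0.502, 0.463, 0.632, -0.367]
ft_force: [0.1, -0.3, -2.1]
width: 0.204
time_s: 7.85
position: [0.5194, 0.1634, 0.0635]
eef_rot: [0.502, 0.463, 0.631, -0.368]
ft_force: [-0.4, 0.3, -0.9]
width: 0.202
TCP box [ 3.1 70.4 63.5] shift now-frame [43.3  0.4 54.6]
turn deg [ 1.53 -0.06  0.33] shift in new frame [43.3  1.6 54.6]
[-0.40797829  0.27860858 -0.90123303] [-0.3170493  -0.06220296 -0.03472206] 0.20200927754454914
```

View pics/side6z.png

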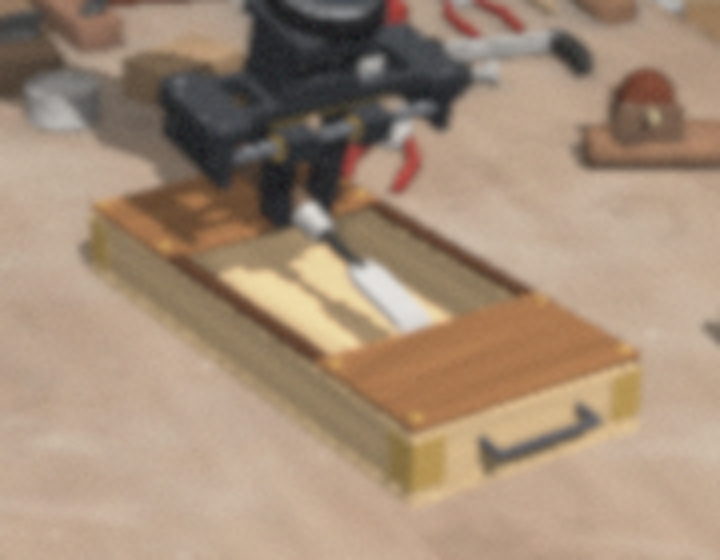

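View pics/wrist6.png

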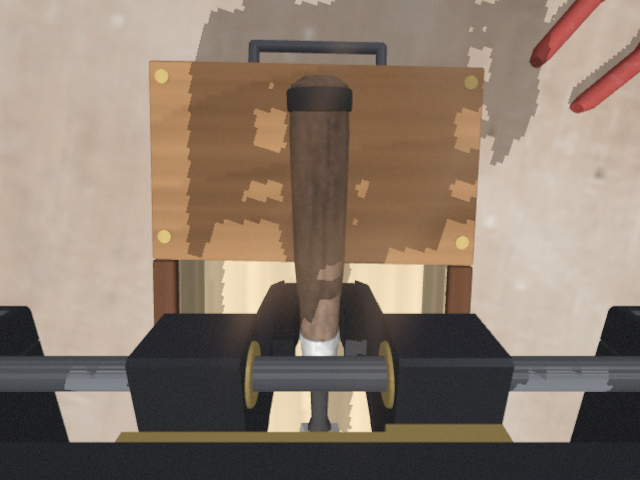

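```bash
python3 -m crank '[0,0,-10,0,0,0, 0,0,-10,0,0,0, 0,0,-10,0,0,0, 0,0,-10,0,0,0, 0,0,-10,0,0,0, -10,0,-2.3,0,0,0, -20,0,-4.5,0,0,0, -20,0,-4.5,0,0,0, -18,0,-4.3,0,0,0, -10,0,-2.3,0,0,0, 0,0,0,0,0,0, 0,0,0,0,0,0]'; python3 - <<'E'
from h import *
plan((1,23,154),Rdown(1)); s=arm.state();print(s['ft_force'],s['moment'],s['width'])
for n in('side',): snap(n,n+'7')
E
```

```text
time_s: 9.15
position: [0.5051, 0.2075, 0.1541]
eef_rot: [0.502, 0.463, 0.631, -0.369]
ft_force: [0.4, -0.5, -0.9]
width: 0.2
TCP box [  1.5 116.7 154.1] shift now-frame [-21.   -2.8  91.3]
turn deg [  1.41 -12.99   0.18] shift in new frame [ 0.1 -0.5 93.7]
[ 0.37983254 -0.51260651 -0.92943493] [-0.3725456  -0.05838368  0.06564659] 0.1996338458301335
```

View pics/side7.png

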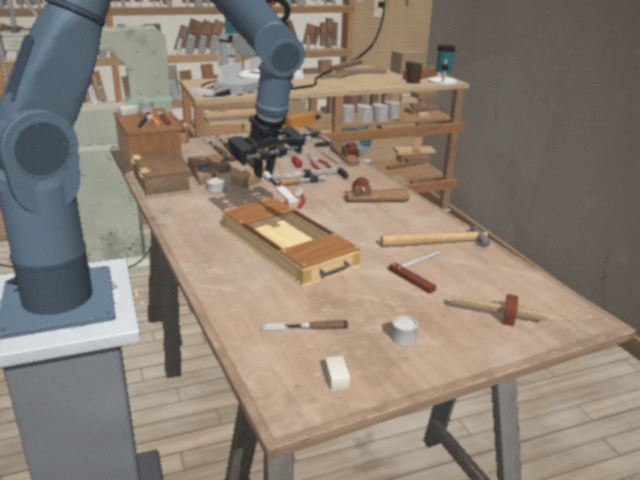

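The chisel is clear of the box: the side view shows the blade at about (290,193), above the empty mouth. Next I level it, then centre it over the box.

```bash
python3 -m crank '[0,0,0,0,-3.2,0, 0,0,0,0,-3.3,0, 0,0,0,0,-3.3,0, 0,0,0,0,-3.2,0, 0,0,12,0,0,0, 0,0,20,0,0,0, 0,0,20,0,0,0, 0,0,20,0,0,0, 0,0,14,0,0,0, 0,0,8,0,0,0, 0,0,0,0,0,0, 0,0,0,0,0,0]'; python3 - <<'E'
from h import *
plan((1,23,154),Rdown(1)); s=arm.state();print(s['ft_force'],s['moment'],s['width'],np.abs(s['joint_velocities']).max())
for n in('side','top','wrist'): snap(n,n+'8')
im=cv2.imread('pics/side8.png')[120:300,180:400]
cv2.imwrite('pics/side8z.png',cv2.resize(im,None,fx=3.3,fy=3.3,interpolation=cv2.INTER_CUBIC))
E
```

```text
time_s: 10.4
position: [0.5332, 0.1186, 0.1542]
eef_rot: [0.57, 0.419, 0.57, -0.418]
ft_force: [0.6, -0.0, -2.2]
width: 0.2
TCP box [  4.1  23.5 154.2] shift now-frame [ 0.2 -3.1  0.4]
turn deg [ 1.45 -0.04  0.02] shift in new frame [ 0.2 -3.1  0.5]
[ 0.63241638 -0.03472045 -2.23260423] [-0.09227636  0.01847784 -0.06487038] 0.19958964821326852 0.01605356653931901
```

View pics/side8z.png

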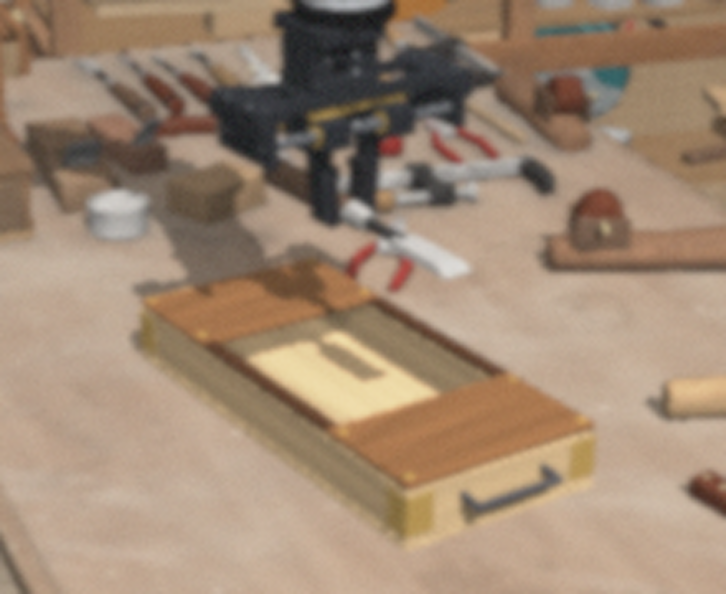

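View pics/top8.png

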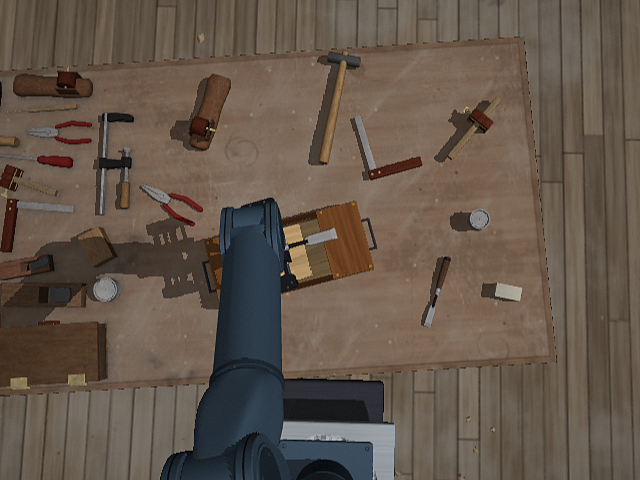

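View pics/wrist8.png

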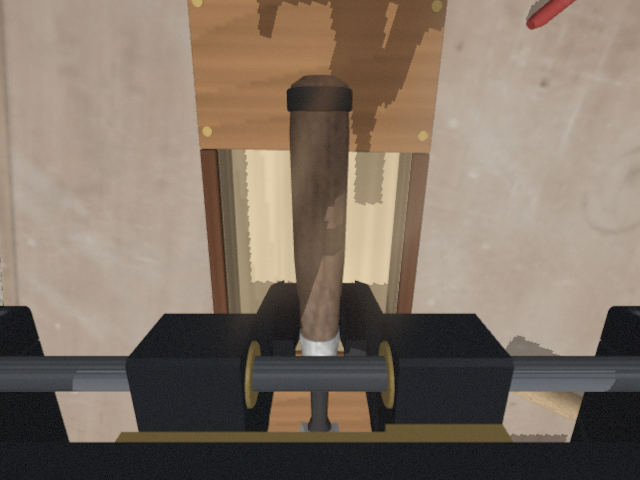

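```bash
python3 -m crank '[0,0,0,0,0,0, 0,0,0,0,0,0, 0,0,0,0,0,0, 0,0,0,0,0,0, 0,0,0,0,0,0]'; python3 - <<'E'
from h import *
a=np.load('top8.npz');b=np.load('side8.npz')
def tri(p,q):
    o1,d1=ray(a,p);o2,d2=ray(b,q);s=np.linalg.lstsq(np.c_[d1,-d2],o2-o1,rcond=None)[0]
    x,y=o1+d1*s[0],o2+d2*s[1];return np.round(bx((x+y)/2),1),np.round(np.linalg.norm(x-y)*1000,1)
print('tip',tri((337,235.5),(455/3.3+180,269/3.3+120)))
print('blade start',tri((305.5,243),(396/3.3+180,236/3.3+120)))
c=np.load('wrist8.npz')
s=arm.state();print(s['time_s'],s['ft_force'],np.abs(s['joint_velocities']).max(),s['width'])
# bystander change check
x=np.load('top0.npz')['im'].astype(int);y=a['im'].astype(int)
d=np.abs(x-y).max(2)
for n,(u0,v0,u1,v1) in dict(pliers=(135,180,208,228),tin=(465,205,495,235),wax=(480,278,525,305),lookalike=(415,250,455,330)).items(): print(n,(d[v0:v1,u0:u1]>40).sum())
E
```

```text
time_s: 11.05
position: [0.5335, 0.118, 0.1544]
eef_rot: [0.57, 0.419, 0.57, -0.419]
ft_force: [0.0, -0.4, -1.4]
width: 0.203
tip (array([   3.3, -117. ,  162.5]), np.float64(3.6))
blade start (array([  3.8, -47.2, 163.1]), np.float64(1.7))
11.05 [ 0.01296238 -0.36815373 -1.40324793] 0.0015039766784526194 0.20339820539947526
pliers 236
tin 0
wax 0
lookalike 0
```

```bash
python3 - <<'E'
from h import *
for f in('top0','top8'):
    im=np.load(f+'.npz')['im'][178:230,130:210].astype(int); m=(im[...,2]-im[...,1]>60)
    y,x=np.where(m);print(f,m.sum(),x.mean()+130,y.mean()+178)
arm.job_done();print('done')
E
```

```text
top0 234 182.4957264957265 208.23504273504273
top8 202 182.0247524752475 205.57920792079207
the job is handed in; nothing more can be done
done
```

```bash
python3 - <<'E'
import numpy as np,cv2
for f in('top0','top8'):
    im=np.load(f+'.npz')['im'][178:230,130:210]; h=cv2.cvtColor(im,cv2.COLOR_BGR2HSV); m=((h[...,0]<6)|(h[...,0]>172))&(h[...,1]>140)
    y,x=np.where(m);print(f,m.sum(),x.mean()+130,y.mean()+178,x.min()+130,x.max()+130,y.min()+178,y.max()+178)
E
```

```text
top0 324 182.12962962962962 208.14506172839506 163 202 193 225
top8 320 182.18125 208.103125 163 202 193 225
```

The chisel is out of the toolbox and was handed in at about 11 s, still gripped and level, with its underside roughly 10 cm above the box top.

**What I did:**
- I gripped the handle and lifted it 4 mm.
- I slid it about 51 mm towards the blade end, until the butt cleared its cover.
- I tilted it 13° with the butt up, kept the blade low, and drew it out butt first along its own axis.
- I then raised it, levelled it and centred it over the mouth.

**Last checks:**
- **Forces:** wrist force read no more than about 2.3 N at each check, so I saw no sign of pressing on the box.
- **Grip:** the handle sat at the same place in the wrist picture from when its butt came into view to the end, so it did not slip. The grip is about 7 mm in front of the nominal chisel_mid.
- **Level and still:** two views put the blade start at 163.1 mm and the tip at 162.5 mm, with the views disagreeing by 2 to 4 mm. That is level within about 0.5°. Joint speeds were at most 0.0015 rad/s.
- **Other things on the bench:** the tin, the wax block and the small chisel show no change in the top picture.
- **A check that disagreed:** the first pliers comparison showed 236 changed pixels and a shift of about 2.7 pixels. A second comparison by hue, run after hand-in on the saved pictures, put the pliers within 0.1 pixel of where they started, so the difference was the arm's shadow.

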